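# Shut the grain mill and jog it for four seconds

## Robot

A 7-joint arm with a two-finger parallel gripper is mounted at the origin on the work surface. World frame = base frame: x ahead of the robot, y to its left, z up, the work surface at z = 0. Lengths are in m, angles in degrees, forces in N, time in s.
With the tool pointing down it reaches from about 0.425 to 0.875 m from the base axis. Payload 4.7 kg.
Tool frame: the origin (TCP) lies midway between the tips of the shut fingers; the grasp point (between the pads) lies 19 mm behind it (env.grip_depth is the distance from the TCP to the grasp point, in m); z points along the fingers, y is the line along which they close (so a half turn about z gives the same grasp; the last joint's range is limited). The gripper opens to 87 mm and grips with 3 to 60 N. Pads are 19 mm wide; open, the fingers measure 117 mm over their backs; the gripper's body (75 mm by 190 mm) begins 51 mm behind the grasp point.
Start: joints at [-65.655, 18.392, -4.016, 83.108, 1.295, 78.541, -3.26], TCP at [0.26, 0.596, 0.223] pointing down, gripper open.
Joint ranges: [-163.93, 163.93], [-17.29, 119.83], [-79.2, 71.16], [3.27, 140.29], [-89.18, 269.18], [5.43, 117.66], [-154.24, 154.24]. Speed limits (degrees/s): [147.25, 147.25, 180, 180, 180, 180, 180].

## Interface

Orientations are given as [roll, pitch, yaw] about the fixed x, y, z axes, in that order (R = Rz(yaw) Ry(pitch) Rx(roll)).
In Python, from cell import get_obs, optics, env, nets gives the robot as it stands.
- The arm moves only by the shell command python3 -m creep 'ROWS' [FORCE]. ROWS is JSON, a list of rows, each an object of numbers: "wx", "wy", "wz": the turn, a rotation vector about the tool's x, y, z in degrees; "tx", "ty", "tz": the shift along the tool's x, y, z in mm; "gripper": the opening, from -1 (shut) to 1 (fully open). A call has 1 to 5 rows; each row is the pose to reach, as a shift and turn from the pose commanded when the call began, along the tool's axes at that moment; what a row does not reach only later rows make up. A row lasts 1/12 s, in which the tool goes at most 41.7 mm and 7.16 degrees, less where a joint would pass 70% of its speed; a pose out of reach is approached as far as the arm can. A call with a gripper value outside its range is refused whole. The fingers move at their own pace and stop on an object; FORCE is the grip in N (left out, the last holds). Time passes only in rows, so rows that repeat a pose let the fingers close. It gives the time, the measured TCP pose, the force, the opening and the grip force at its end, in the units of the state.
- get_obs(): the state, without advancing time (a new reading comes with each control period).
- optics.read_camera(name): name is "scene" or "side" or "wrist"; returns (picture, depth): 400x640x3 uint8, red, green, blue; 400x640 float32, m along the optical axis (not along the pixel's ray), 0 where there is no reading.
- optics.camera_info(name): a dict with "fovy" (degrees; the focal length in pixels is half the picture's height over the tangent of half this angle, whatever the lens; pixels are square), "cx", "cy" (the principal point, pixels), "k1" (the pictures are not rectified: a ray, as slopes to the right and down, at radius r is drawn at 1 + k1 r^2 times it, then the intrinsics apply), "R" (3x3) and "t" (3): a world point X has camera coordinates R X + t; the wrist camera has in their place "tool_from_camera" (4x4, takes a point from camera to tool coordinates, whose origin is the TCP and whose axes are the flange's). Camera axes: x right, y down, z forward; pixel columns grow to the right and rows downward; lengths in m; the calibration is good to about 2 mm. A picture is of the moment at which its call begins: read the wrist's pose just before it. camera_info takes no time and is no camera call.
- env.sign_off(): hands the job in; it is judged then, once.
Trained networks look in the newest picture that a camera, given by its name, has taken for a name from the list of things; names that differ only in an ending like _2 or _b are one class to them, and where a whole thing is asked for, a point or a joint stands for the part that bears it (a point fixed in the world has none). Each returns a list of dicts, best first, with "confidence" (0 to 1); they miss things now and then, are a little off and sometimes report something else, mostly with a low value. They report only what shows in the picture. A call takes as long as a camera call.
- nets.look_for(query, camera): "point" ([x, y, z] in m, in world coordinates, good to about 4 mm: the middle of the surface that is visible of it).
- nets.place_of(query, camera): "point" ([x, y, z] in m, in world coordinates, good to about 4 mm: a listed point, or the origin of a listed thing).
The state is a dict: "time_s": time; "qpos": joint angles; "joint_velocities": joint speeds; "effort": joint torques, N m; "tool_pos": TCP position; "tool_rot": TCP orientation; "force": force on the tool from outside, world axes, zero at the start; "wrist_torque": the same for the moment, N m; "grip_width": finger opening in m; "grasp_force": force on a finger pad.
Only numpy, scipy, OpenCV 4.12 (cv2) and the standard library are available. Lean on these libraries where they do the work, as an engineer would, in place of code of your own. Each camera call takes 0.05 s, during which the arm holds its last target. There are 200 camera calls.

## Task

Get the grain mill ready and run one dose: fold its blue lid fully shut first, then fold the orange clasp on the lid's edge down flush against the mill's side. Then press the red jog paddle fully down and hold it there in one go for four seconds, and let go, so that the orange pointer stops in the green band; do not press the paddle before lid and clasp are shut, and leave everything else on the counter where it stands.

Things in the scene. Friction and masses are not known exactly. Their poses are not given: they have to be found in the camera images.
- mill: White electric grain mill, fixed, 270 mm long (x), 150 mm wide (y). Origin at counter height; -x is its front (turned roughly to the robot's right), +y its left, z up. Hopper, open on top: x 0 to 120, y -75 to +75 mm, rim at z = 170 mm. In front of it (x -105 to 0) a console sloping down 35 degrees, with the red paddle. Behind it (x 120 to 165) a grey motor box, top at z = 122 mm. Along its left side, at y = 94, z = 100 mm, the dose track.
- hopper_lip (a point): Middle of the shut lid's front edge, (-18, 0, 177) mm in the mill's frame. It overhangs the paddle by 18 mm, 105 mm above the press point, so there is no room to press the paddle with an upright gripper: the gripper must lean back towards the mill's -x, best by 35 degrees, square to the paddle.
- lid_hinge (a point): Middle of the lid's hinge line, on the left edge of the hopper; in the mill's frame at (60, 80, 174) mm. The hinge line runs along the mill's x; this point's axes are the mill's axes.
- lid (a joint): Angle of the blue lid, a plate 156 mm (mill x) by 165 mm, 6 mm thick: 0 = fully shut, flat on the hopper, running from the hinge to the mill's -y; grows as its free edge swings up (starts at 0.75 to 1.1; 1.57 = upright). A friction hinge (0.28 N m) holds it where it is left; some 2 N near the free edge moves it, pushed from the hinge side over and down.
- lid_push (a point): Point on the middle of the lid's upper face, 140 mm from the hinge line (25 mm from the free edge); moves with the lid; z is the lid's outward normal.
- clasp_hinge (a point): Middle of the clasp's hinge line, on the lid's free edge, 170 mm from the lid hinge; moves with the lid. With the lid shut it lies at (60, -90, 174) mm in the mill's frame; parallel to the mill's x.
- clasp (a joint): Angle of the orange clasp, a flap 70 mm wide (mill x), 63 mm long from its hinge and 6 mm thick: 0 = fully folded, at right angles to the lid: with the lid shut it hangs straight down along the hopper's right side (12 mm clear of it, its own stop); 1.57 = sticking out in line with the lid. Starts at 0.7 to 1.15. A friction hinge (0.05 N m) holds it; 1 to 2 N moves it.
- clasp_push (a point): Point on the clasp's outer face, 45 mm from its hinge line; moves with the clasp. The outer face looks to the clasp's own -y.
- paddle (a joint): Angle of the red jog paddle, 80 mm wide and 55 mm long: 0 = released, 0.2 = fully down (hard stop). It hinges along its upper edge at the hopper front and springs back when let go; at the press point it travels 8 mm and takes about 2 N to start and 6 N at the stop.
- paddle_press (a point): Best point to press on the paddle's upper face, 40 mm down the slope from its hinge, at (-33, 0, 71) mm in the mill's frame when released. Press along the paddle's normal: into the mill (+x) and down, 35 degrees from vertical.
- dose (a joint): Travel (m) of the orange pointer, a small damped rider on the white track (112 mm long) carried by the paddle along the mill's left side: 0 at the start. It creeps about 10 mm for every second that the paddle is fully down (slower if only partly down), stops when the paddle is released, and does not go back. The green band lies at 0.030 to 0.054.
- pointer (a point): Top of the orange pointer (6 by 18 mm); starts at (50, 94, 107) mm in the mill's frame and creeps towards the mill's -x. Green band: x +20 to -4 mm in the mill's frame.
- jar: Bystander: green glass jar with wooden stopper, 68 mm across, 130 mm tall, origin under its centre.
- spoon_rest: Bystander: white ceramic spoon rest, round, 120 mm across, 22 mm high, origin under its centre.
- mug: Bystander: blue mug, 80 mm across, 90 mm tall, origin under its centre.
- pepper: Bystander: dark wooden pepper mill, 56 mm across, 165 mm tall, origin under its centre.
- salt: Bystander: terracotta salt bowl, 90 mm across, 50 mm high, origin under its centre.
- wood_spoon: Bystander: wooden spoon, 200 mm long, lying on the counter.

How it is judged (in metres and radians):
On the way, in this order (a step that is already met when the one before it is completed fails the run):
1. the lid is folded fully shut (value of joint lid below 0.05 rad), for 0.2 s.
2. then the clasp is folded down flush, with the lid still shut (value of joint clasp below 0.15 rad and value of joint lid below 0.05 rad), for 0.2 s.
3. then the paddle is held fully down in one go, at least 2.8 s (value of joint paddle above 0.17 rad), for 2.8 s.
4. then the paddle is let go (value of joint paddle below 0.03 rad), for 0.2 s.
At the end, for the whole second after the job is handed in: The lid is shut (within 0.05 rad), the clasp folded flush (within 0.15 rad), the paddle released (below 0.03 rad) and the pointer in the green band (0.030 to 0.054 m, a hold of about 3 to 5.4 s). Everything else stands where it stood (within 20 mm) (all of step 2 and value of joint paddle below 0.03 rad and value of joint dose between 0.03 and 0.054 m); the robot touches nothing.
It fails at once if the paddle is pressed (over 0.1 rad) while the lid (over 0.1 rad) or the clasp (over 0.2 rad) is open (value of joint paddle above 0.1 rad and (value of joint lid above 0.1 rad or value of joint clasp above 0.2 rad)).
It fails at once if a bystander (jar, spoon rest, mug, pepper mill, salt bowl, wooden spoon) is displaced by more than 20 mm (distance of any of jar, spoon_rest, mug, pepper, salt, wood_spoon from where it was at the start of the episode above 0.02 m).
It also fails if it takes over 59 s, if anything falls off the work surface, if the arm or the gripper's body presses on something with over 40 N, if the wrist force passes 120 N, or if a joint passes its speed limit or range.

## Working session

There is one attempt and no reset: what is moved stays moved. The work goes in short steps, Python scripts to look and compute and a shell command to move; the robot and the scene stay as the last step left them, time stands still between calls to the robot, and variables do not carry over. Pictures are saved under pics/ and viewed, at most 10 in all, crops included, and the job is handed in when it is done.

```bash
ls; mkdir -p pics; python3 - <<'E'
from cell import get_obs, optics, env, nets
import cv2
for c in ("scene","side"):
    p,d=optics.read_camera(c); cv2.imwrite(f"pics/{c}0.png",p[:,:,::-1])
    for q in ("mill","hopper_lip","lid_hinge","lid_push","clasp_hinge","clasp_push","paddle_press","pointer"):
        r=nets.place_of(q,c); print(c,q,[([round(x,3) for x in a["point"]],round(a["confidence"],2)) for a in r[:2]])
for q in ("jar","spoon_rest","mug","pepper","salt","wood_spoon"):
    r=nets.place_of(q,"scene"); print(q,[([round(x,3) for x in a["point"]],round(a["confidence"],2)) for a in r[:1]])
o=get_obs();print(o["time_s"],o["tool_pos"],o["tool_rot"],o["qpos"])
E
```

```text
pics
scene mill [([0.537, -0.068, -0.001], 0.86)]
scene hopper_lip [([0.558, -0.059, 0.18], 0.79)]
scene lid_hinge [([0.495, -0.153, 0.177], 0.63)]
scene lid_push [([0.472, -0.065, 0.281], 0.8), ([0.8, -0.121, -0.001], 0.34)]
scene clasp_hinge [([0.473, -0.038, 0.297], 0.93)]
scene clasp_push [([0.456, 0.008, 0.303], 0.62), ([0.567, -0.057, 0.069], 0.54)]
scene paddle_press [([0.568, -0.057, 0.071], 0.84), ([0.474, -0.064, 0.277], 0.16)]
scene pointer []
side mill [([0.536, -0.063, 0.002], 0.92)]
side hopper_lip []
side lid_hinge [([0.495, -0.155, 0.173], 0.74)]
side lid_push [([0.47, -0.057, 0.279], 0.83)]
side clasp_hinge [([0.467, -0.034, 0.299], 0.78)]
side clasp_push []
side paddle_press []
side pointer [([0.618, -0.398, -0.001], 0.25)]
jar [([0.444, -0.41, -0.0], 0.86)]
spoon_rest [([0.666, 0.393, 0.0], 0.7)]
mug [([0.614, -0.397, 0.003], 0.98)]
pepper [([0.486, 0.408, -0.002], 0.83)]
salt [([0.797, -0.12, 0.003], 0.65)]
wood_spoon [([0.359, -0.298, 0.001], 0.54)]
1.2 [0.25960322 0.59592115 0.22260292] [1.79995987e+02 1.75659734e-03 1.56462427e+02] [-65.65538941  18.39103527  -4.01510573  83.1068145    1.29357823
  78.5431883   -3.26051664]
```

View pics/scene0.png

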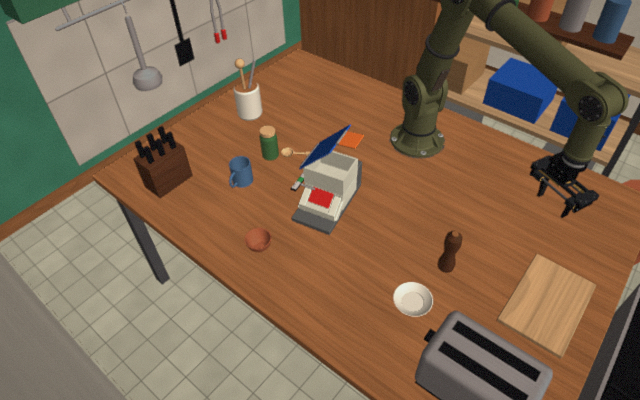

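View pics/side0.png

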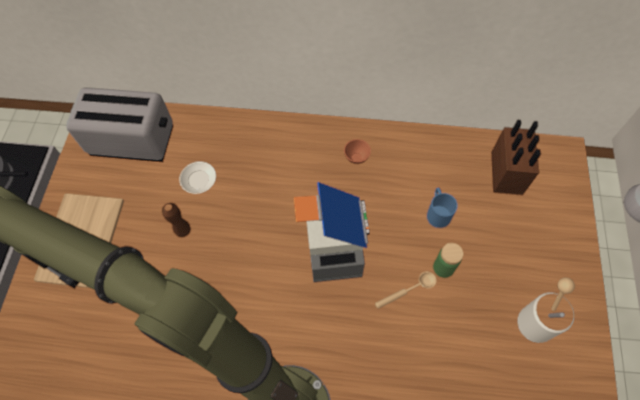

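```bash
cat > h.py <<'E'
import numpy as np
from scipy.spatial.transform import Rotation as Ro
from scipy.optimize import least_squares
from cell import get_obs
A=np.array; 
M=A([[0,0],[0,0],[-18,0],[60,80],[60,80],[-33,0]])/1e3
W=A([[.537,-.068],[.536,-.063],[.558,-.059],[.495,-.153],[.495,-.155],[.568,-.057]])
f=lambda p:(M@A([[np.cos(p[2]),np.sin(p[2])],[-np.sin(p[2]),np.cos(p[2])]])+p[:2]-W).ravel()
P=least_squares(f,[.537,-.066,-2.94]).x
RM=Ro.from_euler("z",P[2]); O=A([P[0],P[1],0])
def world(m): return RM.apply(A(m)/1e3)+O
def mill(w): return RM.inv().apply(A(w)-O)*1e3
def go(m,lean=0):
    "move from the measured pose to TCP at mill point m (mm), tool leaning by lean deg"
    o=get_obs(); R=Ro.from_euler("xyz",o["tool_rot"],degrees=True)
    T=RM*Ro.from_euler("z",180,degrees=True)*Ro.from_euler("x",180,degrees=True)*Ro.from_euler("y",-lean,degrees=True)
    print("t",o["time_s"],"mill",mill(o["tool_pos"]).round(1),"F",RM.inv().apply(o["force"]).round(1),"q",o["qpos"].round(0))
    print("target",m,"shift",(R.inv().apply(world(m)-o["tool_pos"])*1e3).round(1),"turn",np.degrees((R.inv()*T).as_rotvec()).round(1))
E
python3 - <<'E'
from h import *
print(P,np.degrees(P[2]),f(P).round(4))
for n,p in dict(push=(.471,-.061,.280),ch=(.470,-.036,.298),cp=(.456,.008,.303)).items(): print(n,mill(p))
go([60,-20,420]);
E
```

```text
[ 0.53731661 -0.06404779 -2.93609573] -168.22589381534246 [ 0.0003  0.004   0.0013 -0.001  -0.0031 -0.0014 -0.0001 -0.0016 -0.0001
  0.0004  0.0016 -0.0003]
push [ 64.29937234 -16.51580987 280.        ]
ch [ 60.17699082 -41.1938562  298.        ]
cp [ 64.90406616 -87.12483441 303.        ]
t 1.2 mill [ 137.2 -702.8  222.6] F [ 0.2 -0.8 -0.3] q [-66.  18.  -4.  83.   1.  79.  -3.]
target [60, -20, 420] shift [-457.7 -512.5 -197.4] turn [  0.   -0.  144.7]
```

```bash
python3 -m creep '[{"tz":-40,"gripper":-1},{"tz":-80,"gripper":-1},{"tz":-120,"gripper":-1},{"tz":-160,"gripper":-1},{"tz":-198,"gripper":-1}]' 20
python3 -m creep '[{"tx":-25,"ty":-28},{"tx":-50,"ty":-56},{"tx":-75,"ty":-84},{"tx":-100,"ty":-112},{"tx":-125,"ty":-140}]'
python3 -m creep '[{"tx":-25,"ty":-28},{"tx":-50,"ty":-56},{"tx":-75,"ty":-84},{"tx":-100,"ty":-112},{"tx":-125,"ty":-140}]'
python3 -m creep '[{"tx":-25,"ty":-28},{"tx":-50,"ty":-56},{"tx":-75,"ty":-84},{"tx":-100,"ty":-112},{"tx":-125,"ty":-140}]'
python3 -c "
from h import *
go([60,-20,420])"
```

```text
t 1.2 mill [ 137.2 -702.8  222.6] F [ 0.2 -0.8 -0.3] q [-66.  18.  -4.  83.   1.  79.  -3.]
target [60, -20, 420] shift [-457.7 -512.5 -197.4] turn [  0.   -0.  144.7]validation failed for argument at $[0]...
validation failed for argument at $[0]...
validation failed for argument at $[0]...
validation failed for argument at $[0]...
```

```bash
python3 -m creep '[{"wx":0,"wy":0,"wz":0,"tx":0,"ty":0,"tz":-40,"gripper":-1},{"wx":0,"wy":0,"wz":0,"tx":0,"ty":0,"tz":-80,"gripper":-1},{"wx":0,"wy":0,"wz":0,"tx":0,"ty":0,"tz":-120,"gripper":-1},{"wx":0,"wy":0,"wz":0,"tx":0,"ty":0,"tz":-160,"gripper":-1},{"wx":0,"wy":0,"wz":0,"tx":0,"ty":0,"tz":-198,"gripper":-1}]' 20
```

```text
time_s: 1.62
tool_pos: [0.2595, 0.5956, 0.4232]
tool_rot: [179.9, 0.0, 156.5]
force: [0.8, 0.7, 0.5]
grip_width: 0.0616
grasp_force: 0.0
```

```bash

python3 -m creep '[{"wx":0,"wy":0,"wz":0,"tx":-25,"ty":-28,"tz":0,"gripper":-1},{"wx":0,"wy":0,"wz":0,"tx":-50,"ty":-56,"tz":0,"gripper":-1},{"wx":0,"wy":0,"wz":0,"tx":-75,"ty":-84,"tz":0,"gripper":-1},{"wx":0,"wy":0,"wz":0,"tx":-100,"ty":-112,"tz":0,"gripper":-1},{"wx":0,"wy":0,"wz":0,"tx":-125,"ty":-140,"tz":0,"gripper":-1}]'
python3 -m creep '[{"wx":0,"wy":0,"wz":0,"tx":-25,"ty":-28,"tz":0,"gripper":-1},{"wx":0,"wy":0,"wz":0,"tx":-50,"ty":-56,"tz":0,"gripper":-1},{"wx":0,"wy":0,"wz":0,"tx":-75,"ty":-84,"tz":0,"gripper":-1},{"wx":0,"wy":0,"wz":0,"tx":-100,"ty":-112,"tz":0,"gripper":-1},{"wx":0,"wy":0,"wz":0,"tx":-125,"ty":-140,"tz":0,"gripper":-1}]'
python3 -m creep '[{"wx":0,"wy":0,"wz":0,"tx":-25,"ty":-28,"tz":0,"gripper":-1},{"wx":0,"wy":0,"wz":0,"tx":-50,"ty":-56,"tz":0,"gripper":-1},{"wx":0,"wy":0,"wz":0,"tx":-75,"ty":-84,"tz":0,"gripper":-1},{"wx":0,"wy":0,"wz":0,"tx":-100,"ty":-112,"tz":0,"gripper":-1},{"wx":0,"wy":0,"wz":0,"tx":-125,"ty":-140,"tz":0,"gripper":-1}]'
python3 -c "
from h import *
go([60,-20,420])"
```

```text
time_s: 2.03
tool_pos: [0.3186, 0.4159, 0.4207]
tool_rot: [180.0, 0.0, 156.5]
force: [1.4, 0.1, 0.9]
grip_width: 0.0285
grasp_force: 0.0
time_s: 2.45
tool_pos: [0.3772, 0.2374, 0.4209]
tool_rot: [179.9, 0.0, 156.5]
force: [1.1, 0.1, 0.4]
grip_width: 0.0014
grasp_force: 0.0
time_s: 2.87
tool_pos: [0.4358, 0.0591, 0.4209]
tool_rot: [179.9, 0.0, 156.5]
force: [0.8, 0.4, 0.4]
grip_width: 0.0004
grasp_force: 0.0
t 2.8667 mill [  74.2 -141.3  420.9] F [-0.9 -0.3  0.4] q [-40. -11.  24.  91.   4.  99.  51.]
target [60, -20, 420] shift [-81.7 -90.7   0.9] turn [ 1.000e-01 -1.000e-01  1.447e+02]
```

```bash

python3 -m creep '[{"wx":0,"wy":0,"wz":7,"tx":-27,"ty":-30,"tz":0,"gripper":-1},{"wx":0,"wy":0,"wz":14,"tx":-54,"ty":-60,"tz":0,"gripper":-1},{"wx":0,"wy":0,"wz":21,"tx":-82,"ty":-91,"tz":0,"gripper":-1},{"wx":0,"wy":0,"wz":28,"tx":-82,"ty":-91,"tz":0,"gripper":-1},{"wx":0,"wy":0,"wz":35,"tx":-82,"ty":-91,"tz":0,"gripper":-1}]'
python3 -m creep '[{"wx":0,"wy":0,"wz":7,"tx":0,"ty":0,"tz":0,"gripper":-1},{"wx":0,"wy":0,"wz":14,"tx":0,"ty":0,"tz":0,"gripper":-1},{"wx":0,"wy":0,"wz":21,"tx":0,"ty":0,"tz":0,"gripper":-1},{"wx":0,"wy":0,"wz":28,"tx":0,"ty":0,"tz":0,"gripper":-1},{"wx":0,"wy":0,"wz":35,"tx":0,"ty":0,"tz":0,"gripper":-1}]'
python3 -m creep '[{"wx":0,"wy":0,"wz":7,"tx":0,"ty":0,"tz":0,"gripper":-1},{"wx":0,"wy":0,"wz":14,"tx":0,"ty":0,"tz":0,"gripper":-1},{"wx":0,"wy":0,"wz":21,"tx":0,"ty":0,"tz":0,"gripper":-1},{"wx":0,"wy":0,"wz":28,"tx":0,"ty":0,"tz":0,"gripper":-1},{"wx":0,"wy":0,"wz":35,"tx":0,"ty":0,"tz":0,"gripper":-1}]'
python3 -m creep '[{"wx":0,"wy":0,"wz":7,"tx":0,"ty":0,"tz":0,"gripper":-1},{"wx":0,"wy":0,"wz":14,"tx":0,"ty":0,"tz":0,"gripper":-1},{"wx":0,"wy":0,"wz":21,"tx":0,"ty":0,"tz":0,"gripper":-1},{"wx":0,"wy":0,"wz":28,"tx":0,"ty":0,"tz":0,"gripper":-1},{"wx":0,"wy":0,"wz":35,"tx":0,"ty":0,"tz":0,"gripper":-1}]'
python3 - <<'E'
from h import *
from cell import optics,nets
import cv2
go([60,-20,420])
p,d=optics.read_camera("wrist"); cv2.imwrite("pics/w1.png",p[:,:,::-1])
for q in ("lid_hinge","lid_push","clasp_hinge","clasp_push","paddle_press","pointer","hopper_lip"):
    print(q,[(mill(a["point"]).round(0),round(a["confidence"],2)) for a in nets.place_of(q,"wrist")[:1]])
E
```

```text
time_s: 3.28
tool_pos: [0.4746, -0.0585, 0.4208]
tool_rot: [180.0, 0.0, 120.7]
force: [0.4, 0.9, -0.6]
grip_width: 0.0004
grasp_force: 0.0
time_s: 3.7
tool_pos: [0.4744, -0.0551, 0.4207]
tool_rot: [180.0, -0.0, 86.1]
force: [0.3, -0.2, 0.1]
grip_width: 0.0005
grasp_force: 0.0
time_s: 4.12
tool_pos: [0.4744, -0.0551, 0.4207]
tool_rot: [180.0, -0.0, 51.1]
force: [-0.8, -0.1, 0.4]
grip_width: 0.0004
grasp_force: 0.0
time_s: 4.53
tool_pos: [0.4744, -0.0551, 0.4207]
tool_rot: [-180.0, -0.0, 16.1]
force: [-0.4, -0.1, -0.4]
grip_width: 0.0008
grasp_force: 0.0
t 4.5333 mill [ 59.7 -21.6 420.7] F [ 0.4 -0.  -0.4] q [-25.  -5.  26.  86.   2.  98. -73.]
target [60, -20, 420] shift [-0.4  1.6  0.7] turn [-0.  -0.   4.3]
lid_hinge [(array([ 58.,  80., 175.]), 0.86)]
lid_push [(array([ 59., -19., 274.]), 0.83)]
clasp_hinge [(array([ 60., -37., 294.]), 0.65)]
clasp_push [(array([ 60., -89., 303.]), 0.62)]
paddle_press [(array([-35.,  -1.,  73.]), 0.92)]
pointer []
hopper_lip [(array([-20.,  -1., 179.]), 0.71)]
```

View pics/w1.png

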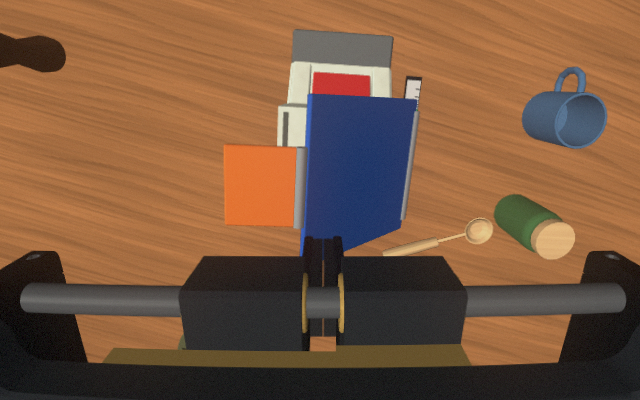

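```bash

python3 -m creep '[{"wx":0,"wy":0,"wz":4.3,"tx":0,"ty":5,"tz":30,"gripper":-1},{"wx":0,"wy":0,"wz":4.3,"tx":0,"ty":10,"tz":60,"gripper":-1},{"wx":0,"wy":0,"wz":4.3,"tx":0,"ty":16,"tz":90,"gripper":-1},{"wx":0,"wy":0,"wz":4.3,"tx":0,"ty":16,"tz":115,"gripper":-1},{"wx":0,"wy":0,"wz":4.3,"tx":0,"ty":16,"tz":120,"gripper":-1}]'
python3 -m creep '[{"wx":0,"wy":0,"wz":0,"tx":0,"ty":-4,"tz":12,"gripper":-1},{"wx":0,"wy":0,"wz":0,"tx":0,"ty":-8,"tz":24,"gripper":-1},{"wx":0,"wy":0,"wz":0,"tx":0,"ty":-12,"tz":36,"gripper":-1},{"wx":0,"wy":0,"wz":0,"tx":0,"ty":-16,"tz":48,"gripper":-1},{"wx":0,"wy":0,"wz":0,"tx":0,"ty":-20,"tz":60,"gripper":-1}]'
python3 -c "
from h import *
go([60,-45,195])"
```

```text
time_s: 5.35
tool_pos: [0.4767, -0.0705, 0.2963]
tool_rot: [-179.9, 0.4, 12.2]
force: [-0.1, -0.0, 0.7]
grip_width: 0.0007
grasp_force: 0.0
time_s: 5.77
tool_pos: [0.4752, -0.05, 0.2402]
tool_rot: [-180.0, -0.1, 12.2]
force: [-0.4, 0.7, 0.3]
grip_width: 0.0005
grasp_force: 0.4
t 5.7667 mill [ 57.9 -26.4 240.2] F [ 0.2 -0.8  0.3] q [-25.  -5.  26. 106.   2.  78. -77.]
target [60, -45, 195] shift [ -2.  -18.6  45.2] turn [-0.  -0.1  0.4]
```

```bash

python3 -m creep '[{"wx":0,"wy":0,"wz":0,"tx":0,"ty":-5,"tz":12,"gripper":-1},{"wx":0,"wy":0,"wz":0,"tx":0,"ty":-10,"tz":24,"gripper":-1},{"wx":0,"wy":0,"wz":0,"tx":0,"ty":-15,"tz":36,"gripper":-1},{"wx":0,"wy":0,"wz":0,"tx":0,"ty":-20,"tz":48,"gripper":-1},{"wx":0,"wy":0,"wz":0,"tx":0,"ty":-20,"tz":54,"gripper":-1}]'
python3 - <<'E'
from h import *
from cell import optics,nets
import cv2
go([60,-45,177])
p,d=optics.read_camera("scene"); cv2.imwrite("pics/s1.png",cv2.resize(p[80:260,200:460,::-1],(780,540)))
for q in ("lid_push","clasp_hinge","clasp_push"):
    print(q,[(mill(a["point"]).round(0),round(a["confidence"],2)) for a in nets.place_of(q,"scene")[:1]])
E
```

```text
time_s: 6.18
tool_pos: [0.4695, -0.0299, 0.1844]
tool_rot: [-179.9, 0.1, 12.3]
force: [-1.1, 0.9, -0.5]
grip_width: 0.0003
grasp_force: 0.2
t 6.1833 mill [ 59.5 -47.2 184.4] F [ 0.9 -1.1 -0.5] q [-26.  -3.  25. 111.   1.  72. -78.]
target [60, -45, 177] shift [-0.5  2.2  7.4] turn [-0.1  0.1  0.5]
lid_push [(array([ 61., -54., 188.]), 0.95)]
clasp_hinge [(array([ 57., -90., 184.]), 0.73)]
clasp_push [(array([  67., -133.,  158.]), 0.88)]
```

View pics/s1.png

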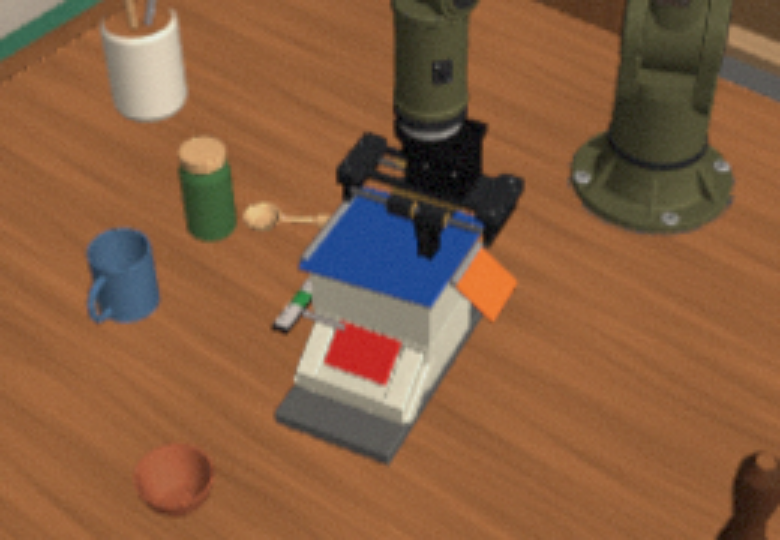

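```bash

python3 -m creep '[{"wx":0,"wy":0,"wz":0,"tx":0,"ty":0,"tz":3,"gripper":-1},{"wx":0,"wy":0,"wz":0,"tx":0,"ty":0,"tz":6,"gripper":-1},{"wx":0,"wy":0,"wz":0,"tx":0,"ty":0,"tz":8,"gripper":-1},{"wx":0,"wy":0,"wz":0,"tx":0,"ty":0,"tz":8,"gripper":-1},{"wx":0,"wy":0,"wz":0,"tx":0,"ty":0,"tz":8,"gripper":-1}]'
python3 -c "
from h import *
go([60,-45,177])"
```

```text
time_s: 6.8
tool_pos: [0.4705, -0.0314, 0.1785]
tool_rot: [-180.0, 0.0, 12.2]
force: [0.4, -0.1, 0.4]
grip_width: 0.0002
grasp_force: 0.0
t 6.8 mill [ 58.7 -45.6 178.5] F [-0.3  0.2  0.4] q [-26.  -3.  26. 112.   1.  71. -78.]
target [60, -45, 177] shift [-1.3  0.6  1.5] turn [-0.   0.   0.4]
```

```bash

python3 -m creep '[{"wx":0,"wy":0,"wz":0,"tx":0,"ty":0,"tz":2,"gripper":-1},{"wx":0,"wy":0,"wz":0,"tx":0,"ty":0,"tz":3,"gripper":-1},{"wx":0,"wy":0,"wz":0,"tx":0,"ty":0,"tz":4,"gripper":-1},{"wx":0,"wy":0,"wz":0,"tx":0,"ty":0,"tz":4,"gripper":-1},{"wx":0,"wy":0,"wz":0,"tx":0,"ty":0,"tz":4,"gripper":-1}]'
python3 -c "
from h import *
go([60,-45,177])"
```

```text
time_s: 7.22
tool_pos: [0.4709, -0.0313, 0.1772]
tool_rot: [-180.0, -0.1, 12.2]
force: [-6.4, -0.2, 15.4]
grip_width: 0.0002
grasp_force: 7.8
t 7.2167 mill [ 58.3 -45.6 177.2] F [ 6.3 -1.1 15.4] q [-26.  -3.  26. 112.   1.  71. -78.]
target [60, -45, 177] shift [-1.7  0.6  0.2] turn [-0.  -0.1  0.4]
```

```bash

python3 -m creep '[{"wx":0,"wy":0,"wz":0,"tx":0,"ty":0,"tz":-30,"gripper":-1},{"wx":0,"wy":0,"wz":0,"tx":0,"ty":-25,"tz":-50,"gripper":-1},{"wx":0,"wy":0,"wz":0,"tx":0,"ty":-60,"tz":-50,"gripper":-1},{"wx":0,"wy":0,"wz":0,"tx":0,"ty":-95,"tz":-50,"gripper":-1},{"wx":0,"wy":0,"wz":0,"tx":0,"ty":-132,"tz":-50,"gripper":-1}]'
python3 -m creep '[{"wx":0,"wy":0,"wz":0,"tx":0,"ty":0,"tz":25,"gripper":-1},{"wx":0,"wy":0,"wz":0,"tx":0,"ty":0,"tz":50,"gripper":-1},{"wx":0,"wy":0,"wz":0,"tx":0,"ty":0,"tz":75,"gripper":-1},{"wx":0,"wy":0,"wz":0,"tx":0,"ty":0,"tz":95,"gripper":-1},{"wx":0,"wy":0,"wz":0,"tx":0,"ty":0,"tz":95,"gripper":-1}]'
python3 - <<'E'
from h import *
from cell import optics,nets
go([60,-110,130])
p,d=optics.read_camera("scene")
for q in ("lid_push","clasp_hinge","clasp_push"):
    print(q,[(mill(a["point"]).round(0),round(a["confidence"],2)) for a in nets.place_of(q,"scene")[:1]])
E
```

```text
time_s: 7.63
tool_pos: [0.4428, 0.0987, 0.2252]
tool_rot: [-180.0, -0.1, 12.1]
force: [1.2, 0.5, 0.1]
grip_width: 0.0002
grasp_force: 0.0
time_s: 8.05
tool_pos: [0.4397, 0.0969, 0.1256]
tool_rot: [179.9, 0.4, 12.2]
force: [-0.3, -1.3, -0.2]
grip_width: 0.0006
grasp_force: 0.0
t 8.05 mill [  62.8 -177.5  125.6] F [ 0.6  1.2 -0.2] q [-33.  -2.  16. 118.   1.  65. -94.]
target [60, -110, 130] shift [ 2.3 67.5 -4.3] turn [0.1 0.4 0.4]
lid_push [(array([ 65., -56., 179.]), 0.63)]
clasp_hinge [(array([ 60., -89., 176.]), 0.77)]
clasp_push [(array([  63., -130.,  146.]), 0.81)]
```

```bash

python3 -m creep '[{"wx":0,"wy":0,"wz":0,"tx":0,"ty":12,"tz":0,"gripper":-1},{"wx":0,"wy":0,"wz":0,"tx":0,"ty":24,"tz":0,"gripper":-1},{"wx":0,"wy":0,"wz":0,"tx":0,"ty":36,"tz":0,"gripper":-1},{"wx":0,"wy":0,"wz":0,"tx":0,"ty":46,"tz":0,"gripper":-1},{"wx":0,"wy":0,"wz":0,"tx":0,"ty":56,"tz":0,"gripper":-1}]'
python3 -m creep '[{"wx":0,"wy":0,"wz":0,"tx":0,"ty":3,"tz":0,"gripper":-1},{"wx":0,"wy":0,"wz":0,"tx":0,"ty":6,"tz":0,"gripper":-1},{"wx":0,"wy":0,"wz":0,"tx":0,"ty":8,"tz":0,"gripper":-1},{"wx":0,"wy":0,"wz":0,"tx":0,"ty":8,"tz":0,"gripper":-1}]'
python3 - <<'E'
from h import *
from cell import optics,nets
import cv2
go([60,-105,130])
p,d=optics.read_camera("scene"); cv2.imwrite("pics/s2.png",cv2.resize(p[100:260,240:440,::-1],(750,600)))
for q in ("lid_push","clasp_hinge","clasp_push"):
    print(q,[(mill(a["point"]).round(0),round(a["confidence"],2)) for a in nets.place_of(q,"scene")[:1]])
E
```

```text
time_s: 8.67
tool_pos: [0.4556, 0.0427, 0.1309]
tool_rot: [-180.0, -0.1, 12.2]
force: [0.1, 1.1, -0.9]
grip_width: 0.0007
grasp_force: 0.5
time_s: 9.0
tool_pos: [0.4565, 0.035, 0.1298]
tool_rot: [180.0, -0.0, 12.2]
force: [0.4, 1.1, 0.3]
grip_width: 0.0004
grasp_force: 0.0
t 9.0 mill [  58.9 -113.5  129.8] F [-0.6 -1.   0.3] q [-29.  -2.  21. 117.   1.  65. -86.]
target [60, -105, 130] shift [-1.2  8.4 -0.2] turn [ 0.  -0.   0.4]
lid_push [(array([ 62., -56., 188.]), 0.75)]
clasp_hinge []
clasp_push [(array([  65., -107.,  137.]), 0.67)]
```

View pics/s2.png

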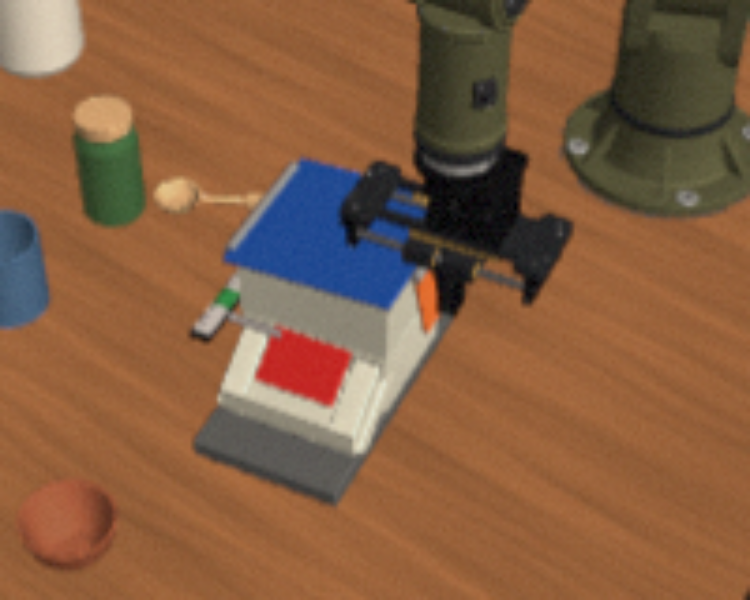

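```bash

python3 -m creep '[{"wx":0,"wy":0,"wz":0,"tx":0,"ty":2,"tz":0,"gripper":-1},{"wx":0,"wy":0,"wz":0,"tx":0,"ty":4,"tz":0,"gripper":-1},{"wx":0,"wy":0,"wz":0,"tx":0,"ty":6,"tz":0,"gripper":-1},{"wx":0,"wy":0,"wz":0,"tx":0,"ty":6,"tz":0,"gripper":-1}]'
python3 -c "
from h import *
go([60,-105,130])"
```

```text
time_s: 9.53
tool_pos: [0.4569, 0.0319, 0.1294]
tool_rot: [-179.8, 0.0, 12.2]
force: [-2.4, 7.2, -0.5]
grip_width: 0.0003
grasp_force: 3.5
t 9.5333 mill [  59.1 -110.3  129.4] F [ 0.9 -7.6 -0.5] q [-28.  -2.  21. 117.   0.  65. -85.]
target [60, -105, 130] shift [-0.9  5.3 -0.6] turn [-0.2  0.   0.5]
```

```bash

python3 -m creep '[{"wx":0,"wy":0,"wz":0,"tx":0,"ty":2,"tz":0,"gripper":-1},{"wx":0,"wy":0,"wz":0,"tx":0,"ty":2,"tz":0,"gripper":-1},{"wx":0,"wy":0,"wz":0,"tx":0,"ty":2,"tz":0,"gripper":-1}]'
python3 -m creep '[{"wx":0,"wy":0,"wz":0,"tx":0,"ty":-30,"tz":0,"gripper":-1},{"wx":0,"wy":0,"wz":0,"tx":0,"ty":-35,"tz":-30,"gripper":-1},{"wx":0,"wy":0,"wz":0,"tx":0,"ty":-35,"tz":-70,"gripper":-1},{"wx":0,"wy":0,"wz":0,"tx":0,"ty":-35,"tz":-110,"gripper":-1},{"wx":0,"wy":0,"wz":0,"tx":0,"ty":-35,"tz":-150,"gripper":-1}]'
python3 - <<'E'
from h import *
from cell import optics,nets
go([-120,0,280])
for c in ("scene","side"):
  p,d=optics.read_camera(c)
  for q in ("lid_push","clasp_hinge","clasp_push","lid_hinge"):
    print(q,[(mill(a["point"]).round(0),round(a["confidence"],2)) for a in nets.place_of(q,c)[:1]])
E
```

```text
time_s: 9.78
tool_pos: [0.4569, 0.0317, 0.1293]
tool_rot: [-179.7, 0.0, 12.3]
force: [-2.8, 10.4, 0.1]
grip_width: 0.0003
grasp_force: 5.3
time_s: 10.2
tool_pos: [0.4502, 0.0612, 0.2812]
tool_rot: [180.0, 0.0, 12.2]
force: [1.4, 0.5, 0.8]
grip_width: 0.0006
grasp_force: 0.0
t 10.2 mill [  59.8 -140.4  281.2] F [-1.5 -0.2  0.8] q [-31.  -8.  18. 105.   2.  83. -91.]
target [-120, 0, 280] shift [178.8 141.6   1.2] turn [0.  0.  0.4]
lid_push [(array([ 62., -56., 188.]), 0.65)]
clasp_hinge [(array([ 61., -89., 183.]), 0.97)]
clasp_push [(array([  64., -100.,  136.]), 0.48)]
lid_hinge [(array([ 56.,  77., 177.]), 0.57)]
lid_push [(array([-252.,  111.,   -0.]), 0.67)]
clasp_hinge [(array([ 64., -95., 183.]), 0.63)]
clasp_push [(array([ 65., -95., 140.]), 0.66)]
lid_hinge [(array([ 59.,  81., 169.]), 0.85)]
```

```bash
cat > plane.py <<'E'
from h import *
from cell import optics
import cv2
def cloud(c):
    p,d=optics.read_camera(c); i=optics.camera_info(c)
    fl=200/np.tan(np.radians(i["fovy"]/2)); K=A([[fl,0,i["cx"]],[0,fl,i["cy"]],[0,0,1.]])
    h=cv2.cvtColor(p,cv2.COLOR_RGB2HSV)
    v,u=np.nonzero(d>0)
    s=cv2.undistortPoints(np.stack([u,v],1).astype(float)[:,None],K,A([i["k1"],0,0,0.]))[:,0]
    z=d[v,u]; X=np.c_[s,np.ones(len(s))]*z[:,None]
    return mill((X-i["t"])@i["R"]),h[v,u]
if __name__=="__main__":
  for c in ("scene","side"):
    m,h=cloud(c)
    k=(h[:,0]>105)&(h[:,0]<125)&(h[:,1]>150)&(abs(m[:,0]-60)<75)&(m[:,1]<75)&(m[:,1]>-85)&(m[:,2]>150)&(m[:,2]<230)
    a=m[k]; q=np.linalg.lstsq(np.c_[a[:,:2]-[60,80],np.ones(len(a))],a[:,2],rcond=None)[0]
    print(c,k.sum(),"slope x,y",q[:2].round(3),"z at hinge",q[2].round(1))
    k=(h[:,0]>5)&(h[:,0]<15)&(h[:,1]>200)&(abs(m[:,0]-60)<36)&(m[:,1]<-80)&(m[:,1]>-170)&(m[:,2]>100)&(m[:,2]<185)
    a=m[k]; 
    if k.sum()>5: print("clasp",k.sum(),a.mean(0).round(1),np.polyfit(a[:,2],a[:,1],1).round(3))
E
python3 plane.py
```

```text
scene 1316 slope x,y [ 0.002 -0.054] z at hinge 176.5
clasp 72 [ 60.3 -99.  152.2] [ 7.60000e-02 -1.10671e+02]
side 2598 slope x,y [ 0.003 -0.051] z at hinge 175.3
```

```bash

python3 -m creep '[{"wx":0,"wy":0,"wz":0,"tx":0,"ty":35,"tz":0,"gripper":-1},{"wx":0,"wy":0,"wz":0,"tx":0,"ty":75,"tz":0,"gripper":-1},{"wx":0,"wy":0,"wz":0,"tx":0,"ty":75,"tz":40,"gripper":-1},{"wx":0,"wy":0,"wz":0,"tx":0,"ty":75,"tz":75,"gripper":-1},{"wx":0,"wy":0,"wz":0,"tx":0,"ty":75,"tz":90,"gripper":-1}]'
python3 -m creep '[{"wx":0,"wy":0,"wz":0,"tx":0,"ty":0,"tz":4,"gripper":-1},{"wx":0,"wy":0,"wz":0,"tx":0,"ty":0,"tz":8,"gripper":-1},{"wx":0,"wy":0,"wz":0,"tx":0,"ty":0,"tz":12,"gripper":-1},{"wx":0,"wy":0,"wz":0,"tx":0,"ty":0,"tz":15,"gripper":-1},{"wx":0,"wy":0,"wz":0,"tx":0,"ty":0,"tz":17,"gripper":-1}]'
python3 -m creep '[{"wx":0,"wy":0,"wz":0,"tx":0,"ty":0,"tz":1,"gripper":-1},{"wx":0,"wy":0,"wz":0,"tx":0,"ty":0,"tz":1,"gripper":-1},{"wx":0,"wy":0,"wz":0,"tx":0,"ty":0,"tz":1,"gripper":-1},{"wx":0,"wy":0,"wz":0,"tx":0,"ty":0,"tz":1,"gripper":-1}]'
python3 plane.py; python3 -c "
from h import *
go([60,-65,177])"
```

```text
time_s: 11.22
tool_pos: [0.4639, -0.0127, 0.1853]
tool_rot: [-180.0, 0.3, 12.1]
force: [-0.3, -0.4, -0.9]
grip_width: 0.0006
grasp_force: 0.0
time_s: 11.63
tool_pos: [0.4675, -0.0115, 0.1769]
tool_rot: [-180.0, -0.2, 12.2]
force: [-11.4, -0.7, 30.4]
grip_width: 0.0002
grasp_force: 15.3
time_s: 11.97
tool_pos: [0.4675, -0.0116, 0.177]
tool_rot: [-179.9, -0.2, 12.2]
force: [-10.8, -0.1, 24.7]
grip_width: 0.0004
grasp_force: 12.5
scene 1045 slope x,y [ 0.    -0.008] z at hinge 176.4
clasp 63 [ 56.  -97.6 142.6] [ 3.20000e-02 -1.02166e+02]
side 1532 slope x,y [ 0.002 -0.001] z at hinge 175.2
t 12.0667 mill [ 57.6 -65.6 177. ] F [ 9.7 -1.7 25.4] q [-27.  -3.  24. 112.   1.  70. -81.]
target [60, -65, 177] shift [-2.4  0.6 -0. ] turn [-0.1 -0.2  0.4]
```

```bash

python3 -m creep '[{"wx":0,"wy":0,"wz":0,"tx":0,"ty":0,"tz":-40,"gripper":-1},{"wx":0,"wy":0,"wz":0,"tx":0,"ty":0,"tz":-75,"gripper":-1},{"wx":0,"wy":0,"wz":0,"tx":38,"ty":14,"tz":-75,"gripper":-1},{"wx":0,"wy":0,"wz":0,"tx":76,"ty":28,"tz":-75,"gripper":-1},{"wx":0,"wy":0,"wz":0,"tx":114,"ty":42,"tz":-75,"gripper":-1}]'
python3 -m creep '[{"wx":0,"wy":0,"wz":0,"tx":34,"ty":12,"tz":0,"gripper":-1},{"wx":0,"wy":0,"wz":0,"tx":65,"ty":23,"tz":0,"gripper":-1},{"wx":0,"wy":-7,"wz":0,"tx":65,"ty":23,"tz":0,"gripper":-1},{"wx":0,"wy":-14,"wz":0,"tx":65,"ty":23,"tz":0,"gripper":-1},{"wx":0,"wy":-21,"wz":0,"tx":65,"ty":23,"tz":0,"gripper":-1}]'
python3 -m creep '[{"wx":0,"wy":-7,"wz":0,"tx":0,"ty":0,"tz":0,"gripper":-1},{"wx":0,"wy":-14,"wz":0,"tx":0,"ty":0,"tz":0,"gripper":-1},{"wx":0,"wy":-14,"wz":0,"tx":0,"ty":0,"tz":0,"gripper":-1}]'
python3 plane.py
python3 - <<'E'
from h import *
from cell import optics,nets
import cv2
go([-67,0,120],35)
p,d=optics.read_camera("wrist"); cv2.imwrite("pics/w2.png",p[:,:,::-1])
for q in ("paddle_press","pointer","hopper_lip"):
    print(q,[(mill(a["point"]).round(0),round(a["confidence"],2)) for a in nets.place_of(q,"wrist")[:1]])
E
```

```text
time_s: 12.48
tool_pos: [0.5896, -0.0282, 0.2502]
tool_rot: [-180.0, -0.4, 12.3]
force: [0.5, -0.8, 1.0]
grip_width: 0.0007
grasp_force: 0.0
time_s: 12.9
tool_pos: [0.6563, -0.037, 0.2489]
tool_rot: [180.0, 21.0, 12.2]
force: [0.5, 0.8, 1.3]
grip_width: 0.0005
grasp_force: 0.0
time_s: 13.15
tool_pos: [0.6434, -0.0268, 0.2242]
tool_rot: [-178.6, 33.9, 14.3]
force: [-8.5, 7.8, 1.9]
grip_width: 0.0004
grasp_force: 0.0
scene 1165 slope x,y [-0. -0.] z at hinge 176.7
clasp 64 [ 56.2 -97.7 143. ] [ 2.80000e-02 -1.01742e+02]
side 2690 slope x,y [ 0.003 -0.001] z at hinge 175.2
t 13.25 mill [-108.9   -6.1  228.7] F [0.5 0.2 0.2] q [-13.  46.  23.  51.  -6. 118. -70.]
target [-67, 0, 120] shift [ 25.5   5.3 113.7] turn [ 0.6 -1.3  0.8]
paddle_press [(array([-35.,  -1.,  72.]), 0.68)]
pointer [(array([ 53.,  93., 106.]), 0.54)]
hopper_lip [(array([156., 323.,   2.]), 0.52)]
```

View pics/w2.png

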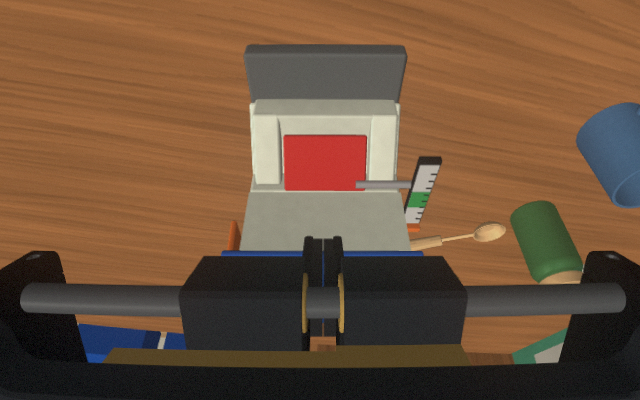

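```bash

python3 -m creep '[{"wx":0,"wy":0,"wz":0,"tx":5,"ty":3,"tz":20,"gripper":-1},{"wx":0,"wy":0,"wz":0,"tx":10,"ty":5,"tz":40,"gripper":-1},{"wx":0,"wy":0,"wz":0,"tx":15,"ty":5,"tz":60,"gripper":-1}]'
python3 -c "
from h import *
go([-67,0,120],35)"
```

```text
time_s: 13.7
tool_pos: [0.6237, -0.0514, 0.1784]
tool_rot: [179.1, 33.1, 11.8]
force: [0.2, -0.6, -0.2]
grip_width: 0.0008
grasp_force: 0.0
t 13.7 mill [-87.2   5.2 178.4] F [-0.1  0.6 -0.2] q [-14.  44.  24.  60.  -5. 110. -70.]
target [-67, 0, 120] shift [15.  -6.2 59.8] turn [ 0.9 -1.9 -0. ]
```

```bash

python3 -m creep '[{"wx":0.3,"wy":-1,"wz":0,"tx":5,"ty":-3,"tz":20,"gripper":-1},{"wx":0.9,"wy":-1.9,"wz":0,"tx":10,"ty":-5,"tz":40,"gripper":-1},{"wx":0.9,"wy":-1.9,"wz":0,"tx":15,"ty":-5,"tz":60,"gripper":-1},{"wx":0.9,"wy":-1.9,"wz":0,"tx":15,"ty":-5,"tz":60,"gripper":-1}]'
python3 -c "
from h import *
go([-33,0,71],35)"
```

```text
time_s: 14.03
tool_pos: [0.6002, -0.0505, 0.1164]
tool_rot: [-179.8, 35.5, 11.9]
force: [-0.8, -0.4, -0.0]
grip_width: 0.0004
grasp_force: 0.0
t 14.0333 mill [-64.3  -0.4 116.4] F [ 0.9  0.2 -0. ] q [-14.  46.  23.  66.  -6. 105. -71.]
target [-33, 0, 71] shift [ 0.8  0.5 55.1] turn [-0.1  0.5  0.1]
```

```bash

python3 -m creep '[{"wx":0,"wy":0,"wz":0,"tx":0,"ty":0,"tz":20,"gripper":-1},{"wx":0,"wy":0,"wz":0,"tx":0,"ty":0,"tz":36,"gripper":-1},{"wx":0,"wy":0,"wz":0,"tx":0,"ty":0,"tz":46,"gripper":-1},{"wx":0,"wy":0,"wz":0,"tx":0,"ty":0,"tz":46,"gripper":-1}]'
python3 plane.py
python3 -c "
from h import *
go([-33,0,71],35);go([-28.4,0,64.4],35)"
```

```text
time_s: 14.37
tool_pos: [0.5755, -0.0551, 0.0806]
tool_rot: [-179.7, 35.3, 12.0]
force: [-0.2, 0.3, 0.6]
grip_width: 0.0001
grasp_force: 0.0
scene 1214 slope x,y [-0.    -0.005] z at hinge 176.5
clasp 60 [ 56.7 -97.4 141.9] [ 1.3000e-02 -9.9291e+01]
side 2692 slope x,y [ 0.002 -0.001] z at hinge 175.5
t 14.4667 mill [-40.9  -1.3  81.4] F [-0.8  0.2  0.4] q [-15.  44.  23.  72.  -6. 100. -71.]
target [-33, 0, 71] shift [-0.4  1.3 13. ] turn [-0.1  0.2  0.2]
t 14.4667 mill [-40.9  -1.3  81.4] F [-0.8  0.2  0.4] q [-15.  44.  23.  72.  -6. 100. -71.]
target [-28.4, 0, 64.4] shift [-0.4  1.3 21.1] turn [-0.1  0.2  0.2]
```

```bash

python3 -m creep '[{"wx":0,"wy":0,"wz":0,"tx":0,"ty":0,"tz":12,"gripper":-1},{"wx":0,"wy":0,"wz":0,"tx":0,"ty":0,"tz":20,"gripper":-1},{"wx":0,"wy":0,"wz":0,"tx":0,"ty":0,"tz":23,"gripper":-1},{"wx":0,"wy":0,"wz":0,"tx":0,"ty":0,"tz":24,"gripper":-1}]'
python3 -c "
from h import *
go([-28.4,0,64.4],35)"
```

```text
time_s: 14.8
tool_pos: [0.5661, -0.0568, 0.0646]
tool_rot: [-179.8, 34.9, 12.1]
force: [8.7, 2.4, 18.2]
grip_width: 0.0002
grasp_force: 8.9
t 14.8 mill [-29.7  -1.3  64.6] F [-9.  -0.6 18.2] q [-15.  44.  23.  75.  -5.  97. -71.]
target [-28.4, 0, 64.4] shift [-0.9  1.2  0.8] turn [-0.  -0.1  0.3]
```

```bash

python3 -m creep '[{"wx":0,"wy":0,"wz":0,"tx":0,"ty":0,"tz":0,"gripper":-1},{"wx":0,"wy":0,"wz":0,"tx":0,"ty":0,"tz":0,"gripper":-1},{"wx":0,"wy":0,"wz":0,"tx":0,"ty":0,"tz":0,"gripper":-1},{"wx":0,"wy":0,"wz":0,"tx":0,"ty":0,"tz":0,"gripper":-1},{"wx":0,"wy":0,"wz":0,"tx":0,"ty":0,"tz":0,"gripper":-1}]'
python3 -m creep '[{"wx":0,"wy":0,"wz":0,"tx":0,"ty":0,"tz":0,"gripper":-1},{"wx":0,"wy":0,"wz":0,"tx":0,"ty":0,"tz":0,"gripper":-1},{"wx":0,"wy":0,"wz":0,"tx":0,"ty":0,"tz":0,"gripper":-1},{"wx":0,"wy":0,"wz":0,"tx":0,"ty":0,"tz":0,"gripper":-1},{"wx":0,"wy":0,"wz":0,"tx":0,"ty":0,"tz":0,"gripper":-1}]'
python3 -m creep '[{"wx":0,"wy":0,"wz":0,"tx":0,"ty":0,"tz":0,"gripper":-1},{"wx":0,"wy":0,"wz":0,"tx":0,"ty":0,"tz":0,"gripper":-1},{"wx":0,"wy":0,"wz":0,"tx":0,"ty":0,"tz":0,"gripper":-1},{"wx":0,"wy":0,"wz":0,"tx":0,"ty":0,"tz":0,"gripper":-1},{"wx":0,"wy":0,"wz":0,"tx":0,"ty":0,"tz":0,"gripper":-1}]'
python3 -m creep '[{"wx":0,"wy":0,"wz":0,"tx":0,"ty":0,"tz":0,"gripper":-1},{"wx":0,"wy":0,"wz":0,"tx":0,"ty":0,"tz":0,"gripper":-1},{"wx":0,"wy":0,"wz":0,"tx":0,"ty":0,"tz":0,"gripper":-1},{"wx":0,"wy":0,"wz":0,"tx":0,"ty":0,"tz":0,"gripper":-1},{"wx":0,"wy":0,"wz":0,"tx":0,"ty":0,"tz":0,"gripper":-1}]'
python3 -m creep '[{"wx":0,"wy":0,"wz":0,"tx":0,"ty":0,"tz":0,"gripper":-1},{"wx":0,"wy":0,"wz":0,"tx":0,"ty":0,"tz":0,"gripper":-1},{"wx":0,"wy":0,"wz":0,"tx":0,"ty":0,"tz":0,"gripper":-1},{"wx":0,"wy":0,"wz":0,"tx":0,"ty":0,"tz":0,"gripper":-1},{"wx":0,"wy":0,"wz":0,"tx":0,"ty":0,"tz":0,"gripper":-1}]'
python3 -m creep '[{"wx":0,"wy":0,"wz":0,"tx":0,"ty":0,"tz":0,"gripper":-1},{"wx":0,"wy":0,"wz":0,"tx":0,"ty":0,"tz":0,"gripper":-1},{"wx":0,"wy":0,"wz":0,"tx":0,"ty":0,"tz":0,"gripper":-1},{"wx":0,"wy":0,"wz":0,"tx":0,"ty":0,"tz":0,"gripper":-1},{"wx":0,"wy":0,"wz":0,"tx":0,"ty":0,"tz":0,"gripper":-1}]'
python3 - <<'E'
from h import *
from cell import optics,nets
import cv2
for c in ("scene","wrist"):
  p,d=optics.read_camera(c); cv2.imwrite(f"pics/{c}3.png",p[:,:,::-1])
  for q in ("pointer",): print(q,[(mill(a["point"]).round(0),round(a["confidence"],2)) for a in nets.place_of(q,c)[:1]])
print(get_obs()["time_s"])
E
```

```text
time_s: 15.22
tool_pos: [0.5661, -0.0568, 0.0646]
tool_rot: [-179.8, 34.9, 12.1]
force: [5.7, 1.7, 14.8]
grip_width: 0.0002
grasp_force: 7.5
time_s: 15.63
tool_pos: [0.5661, -0.0568, 0.0646]
tool_rot: [-179.8, 34.9, 12.1]
force: [5.8, 0.3, 15.0]
grip_width: 0.0005
grasp_force: 7.5
time_s: 16.05
tool_pos: [0.5661, -0.0568, 0.0646]
tool_rot: [-179.8, 34.9, 12.1]
force: [5.4, 2.4, 15.9]
grip_width: 0.0004
grasp_force: 7.5
time_s: 16.47
tool_pos: [0.5661, -0.0568, 0.0646]
tool_rot: [-179.8, 34.9, 12.1]
force: [5.3, 1.5, 14.4]
grip_width: 0.0005
grasp_force: 7.5
time_s: 16.88
tool_pos: [0.5661, -0.0568, 0.0646]
tool_rot: [-179.8, 34.9, 12.1]
force: [6.1, 2.3, 15.3]
grip_width: 0.0002
grasp_force: 7.5
time_s: 17.3
tool_pos: [0.5661, -0.0568, 0.0646]
tool_rot: [-179.8, 34.9, 12.1]
force: [6.8, 1.6, 15.0]
grip_width: 0.0005
grasp_force: 7.5
pointer []
pointer [(array([ 20.,  95., 107.]), 0.85)]
17.5
```

```bash

python3 -m creep '[{"wx":0,"wy":0,"wz":0,"tx":0,"ty":0,"tz":0,"gripper":-1},{"wx":0,"wy":0,"wz":0,"tx":0,"ty":0,"tz":0,"gripper":-1},{"wx":0,"wy":0,"wz":0,"tx":0,"ty":0,"tz":0,"gripper":-1},{"wx":0,"wy":0,"wz":0,"tx":0,"ty":0,"tz":0,"gripper":-1},{"wx":0,"wy":0,"wz":0,"tx":0,"ty":0,"tz":0,"gripper":-1}]'
python3 -m creep '[{"wx":0,"wy":0,"wz":0,"tx":0,"ty":0,"tz":0,"gripper":-1},{"wx":0,"wy":0,"wz":0,"tx":0,"ty":0,"tz":0,"gripper":-1},{"wx":0,"wy":0,"wz":0,"tx":0,"ty":0,"tz":0,"gripper":-1},{"wx":0,"wy":0,"wz":0,"tx":0,"ty":0,"tz":0,"gripper":-1},{"wx":0,"wy":0,"wz":0,"tx":0,"ty":0,"tz":0,"gripper":-1}]'
python3 -m creep '[{"wx":0,"wy":0,"wz":0,"tx":0,"ty":0,"tz":0,"gripper":-1},{"wx":0,"wy":0,"wz":0,"tx":0,"ty":0,"tz":0,"gripper":-1},{"wx":0,"wy":0,"wz":0,"tx":0,"ty":0,"tz":-30,"gripper":-1},{"wx":0,"wy":0,"wz":0,"tx":0,"ty":0,"tz":-60,"gripper":-1},{"wx":0,"wy":0,"wz":0,"tx":0,"ty":0,"tz":-80,"gripper":-1}]'
python3 -m creep '[{"wx":0,"wy":0,"wz":0,"tx":0,"ty":0,"tz":0,"gripper":-1},{"wx":0,"wy":0,"wz":0,"tx":0,"ty":0,"tz":0,"gripper":-1},{"wx":0,"wy":0,"wz":0,"tx":0,"ty":0,"tz":0,"gripper":-1},{"wx":0,"wy":0,"wz":0,"tx":0,"ty":0,"tz":0,"gripper":-1}]'
python3 plane.py
python3 - <<'E'
from h import *
from cell import optics,nets
import cv2
for c in ("wrist",):
  p,d=optics.read_camera(c); cv2.imwrite(f"pics/{c}4.png",p[:,:,::-1])
  for q in ("pointer","paddle_press"): print(q,[(mill(a["point"]).round(0),round(a["confidence"],2)) for a in nets.place_of(q,c)[:1]])
go([-67,0,120],35)
E
```

```text
time_s: 17.92
tool_pos: [0.5661, -0.0568, 0.0646]
tool_rot: [-179.8, 34.9, 12.1]
force: [5.9, 1.6, 14.7]
grip_width: 0.0004
grasp_force: 7.5
time_s: 18.33
tool_pos: [0.5661, -0.0568, 0.0646]
tool_rot: [-179.8, 34.9, 12.1]
force: [6.2, 1.4, 14.9]
grip_width: 0.0002
grasp_force: 7.5
time_s: 18.75
tool_pos: [0.6099, -0.0473, 0.1282]
tool_rot: [-179.7, 35.1, 12.2]
force: [0.0, -0.5, 0.1]
grip_width: 0.0004
grasp_force: 0.0
time_s: 19.08
tool_pos: [0.6069, -0.0478, 0.1243]
tool_rot: [-179.6, 35.5, 12.1]
force: [0.2, 0.1, -0.3]
grip_width: 0.0006
grasp_force: 0.0
scene 1348 slope x,y [ 0.002 -0.002] z at hinge 176.8
clasp 63 [ 54.4 -97.7 144.7] [ 3.90000e-02 -1.03371e+02]
side 2695 slope x,y [ 0.003 -0.001] z at hinge 175.2
pointer [(array([ 15.,  93., 106.]), 0.45)]
paddle_press [(array([-36.,  -1.,  70.]), 0.71)]
t 19.3333 mill [-72.   -1.7 124.9] F [ 0.6 -0.3 -0.5] q [-14.  46.  23.  64.  -6. 106. -71.]
target [-67, 0, 120] shift [-1.3  1.7  6.9] turn [-0.2  0.4  0.3]
```

View pics/wrist4.png

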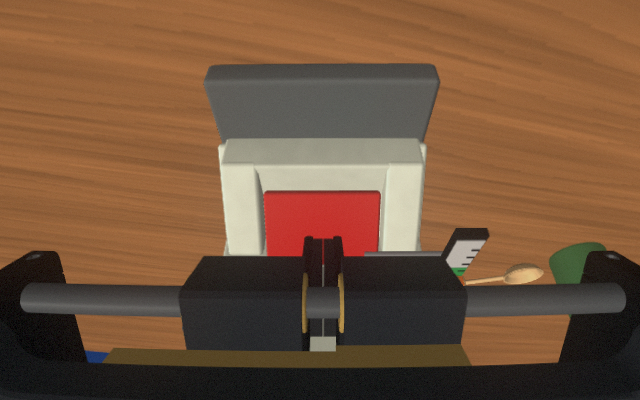

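```bash
python3 -c "
from cell import env
print(env.sign_off())"
```

```text
the job is handed in; nothing more can be done
None
```

I shut the lid, folded the clasp flush, held the paddle fully down for about 3.8 s and let go, and the job is handed in. The clasp push had lifted the lid to about 0.05 rad, so I pressed it shut again before touching the paddle. At the last look the pointer read about 35 to 38 mm, inside the green band, but `sign_off()` gave no verdict.

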